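Index the bottle carousel and fetch the tall bottle

ROBOT

A 6-joint arm with a two-finger parallel gripper is mounted at the origin on a cart in front of the work surface, level with it; the furniture and walls round the work are solid. World frame = base frame: x ahead of the robot, y to its left, z up, the work surface at z = 0. Lengths are in mm, angles in degrees, forces in N, time in s.
With the tool pointing down it reaches from about 350 to 850 mm from the base axis. Payload 8.1 kg.
Tool frame: the origin (TCP) lies midway between the tips of the shut fingers; the grasp point (between the pads) lies 19 mm behind it (r.grip_depth is the distance from the TCP to the grasp point, in mm); z points along the fingers, y is the direction in which the jaws open and shut (so a half turn about z gives the same grasp; the last joint's range is limited). The gripper opens to 85 mm and grips with 20 to 120 N. Pads are 22 mm wide; open, the fingers measure 114 mm over their backs; the gripper's body (76 mm by 85 mm) begins 54 mm behind the grasp point. The pads swing forward as they close: fully open they stand 13 mm farther back than shut.
Start: joints at [-74.794, 7.471, 85.268, -0, 87.261, -4.893], TCP at [206.21, -563.456, 231.292] pointing down, gripper open.
Joint ranges: [-169.43, 169.43], [-51.17, 129.36], [1.28, 143.12], [-76.62, 256.62], [0, 156.53], [-152.29, 152.29]. Speed limits (degrees/s): [136.94, 136.94, 159.86, 180, 180, 180].

INTERFACE

Orientations are given as [roll, pitch, yaw] about the fixed x, y, z axes, in that order (R = Rz(yaw) Ry(pitch) Rx(roll)).
In Python, from bench import r, imaging gives the robot as it stands.
- The arm moves only by the shell command python3 -m creep 'ROWS' [FORCE]. ROWS is text: rows parted by semicolons, each of 7 numbers parted by spaces: the shift along the tool's x, y, z in cm, then the turn, a rotation vector about the tool's x, y, z in degrees, then the finger opening in cm, from 0 to 8.54. In form: dx dy dz ax ay az gripper; .... A call has 1 to 20 rows; each row is the pose to reach, as a shift and turn from the pose measured when the call began, along the tool's axes at that moment; what a row does not reach only later rows make up. A row lasts 1/10 s, in which the tool goes at most 50 mm and 8.59 degrees, less where a joint would pass 70% of its speed; a pose out of reach is approached as far as the arm can. A call with a gripper value outside its range is refused whole. The fingers move at their own pace and stop on an object; FORCE is the grip in N (left out, the last holds). Time passes only in rows, so rows that repeat a pose let the fingers close. It gives the time, the measured TCP pose, the force and the opening at its end, in the units of the state.
- r.sense(): the state, without advancing time (a new reading comes with each control period).
- imaging.snapshot(name): name is "scene" or "side" or "wrist"; returns the picture (420x560x3 uint8, red, green, blue); there is no depth.
- imaging.camera_info(name): a dict with "camera_matrix" (3x3 intrinsics, pixels), "k1" (the pictures are not rectified: a ray, as slopes to the right and down, at radius r is drawn at 1 + k1 r^2 times it, then the intrinsics apply), "R" (3x3) and "t" (3): a world point X has camera coordinates R X + t. Camera axes: x right, y down, z forward; pixel columns grow to the right and rows downward; lengths in mm; the calibration is good to about 2 mm. A picture is of the moment at which its call begins: read the wrist's pose just before it. camera_info takes no time and is no camera call; for the wrist camera it gives the pose at the moment of the call.
- r.hand_in(): hands the job in, once; it reports no verdict.
The state is a dict: "time": time; "joint_pos": joint angles; "qd": joint speeds; "joint_efforts": joint torques, N m; "tool_pos": TCP position; "tcp_rot": TCP orientation; "ft_force": force on the tool from outside, world axes, zero at the start; "wrist_torque": the same for the moment, N m; "finger_gap": finger opening in mm.
Only numpy, scipy, OpenCV 4.12 (cv2) and the standard library are available. Lean on these libraries where they do the work, as an engineer would, in place of code of your own. Each camera call takes 0.05 s, during which the arm holds its last target.

TASK

Bring the tall screw-cap bottle to the opening of the bottle carousel by pressing the carousel's thumb lever steadily all the way down and letting it spring back up, one click for each place, as many clicks as it takes. Then lift the bottle out through the opening and stand it gently upright on the free half of the steel tray, beside the mirror and tweezers, and let go; leave the other bottles and the laid instruments alone.

Things in the scene. Friction and masses are not known exactly. Their poses are not given: they have to be found in the camera images.
- carousel: Fixed bottle carousel: round white base, 256 mm across, 25 mm high, with a clear amber hood (3 mm; flat lid, top 124 mm above the desk). Origin on its vertical axis at desk level; local -x points to the opening, z up. Inside, six cups (22 mm high, 46 mm wide inside, 51 mm outside) stand every 60 degrees on an 88 mm radius, on a turntable whose floor is 32 mm above the desk.
- turntable (a joint): Angle of the turntable in the carousel: 0 at the start, +1.047 rad (60 degrees anticlockwise seen from above) a click, never back; a spring detent holds it there. A bottle at local angle a about the axis (from local +x) goes to a + 60 degrees and is at the opening at 180. At the start the cup at the opening is empty; the tall bottle is one to four clicks away.
- index_lever (a joint): Thumb lever at the carousel's right: 0 up at rest, 0.5 rad fully down (stop). It sticks out radially at local angle 255 degrees; black pad 46 (radial) x 36 mm. It springs back up by itself in 0.3 s. A click needs at least 0.42 rad down, then a return to under 0.02 before the next. 5 to 20 N at the pad at 0.1 m/s; pressed much faster, the bottles may tip.
- lever_pad (a point): Middle of the upper face of the lever's pad: about 100 mm above the desk at rest, 51 mm when fully down. It lies 100 mm outward of the lever's hinge, which is 70 mm above the desk, and moves sideways only by a few mm as it goes down.
- opening (a point): Floor centre of the cup place at the opening, fixed to the carousel, 32 mm above the desk. Over it alone the hood is cut away, lid and wall: a sector 76 degrees wide, symmetric about local -x, its apex 20 mm behind the axis. Elsewhere the hood covers the bottles.
- tall_bottle_mid (a point): Centre, half-way up, of the tall bottle with a white screw cap: 85 mm high, round body 42 mm across up to 55 mm above its foot, then a shoulder and the cap; about 0.1 kg. It is the tallest thing in the carousel. Its cup hides its lowest 22 mm, so grip the upper body, with the fingertips above the cup's rim. z points up along it.
- jar: Squat jar with a black cap, 44 mm across, 52 mm high, in another cup of the carousel; origin at the centre of its foot.
- pot: Low pot, body 44 and lid 48 mm across, 40 mm high, in another cup of the carousel; origin at the centre of its foot.
- jar_b: A second squat jar, like the other, in another cup of the carousel; origin at the centre of its foot.
- pot_b: A second low pot, like the other, in another cup of the carousel; origin at the centre of its foot.
- tray: Loose stamped steel tray, 173 mm (local x) by 269 mm (local y), rim 12 mm high, floor 2 mm thick; origin at the centre of its underside. The flat floor is 140 x 236 mm. Its -x half holds the mirror and tweezers, its +x half is free.
- tray_free (a point): Centre of the free half of the tray, on its floor (30 mm to the +x side of the tray's centre; axes as the tray's).
- mirror: Dental mirror, 154 x 22 x 14 mm, lying along the tray's long side; origin under its middle.
- tweezer: Dressing tweezers, 154 x 14 x 8 mm, lying beside the mirror, nearer the tray's middle; origin under their middle.

How it is judged:
By the outcome, as a careful person would: the job done as asked, in the order asked, and still so for the second after the job is handed in, with the robot touching nothing.
It also fails if it takes over 64 s, if anything falls off the work surface, if the arm or the gripper's body presses on something with over 40 N, if the wrist force passes 120 N, or if a joint passes its speed limit or range.

## Working session

There is one attempt and no reset: what is moved stays moved. The work goes in short steps, Python scripts to look and compute and a shell command to move; the robot and the scene stay as the last step left them, time stands still between calls to the robot, and variables do not carry over. Pictures are saved under pics/ and viewed, and the job is handed in when it is done.

```bash
ls; mkdir -p pics
python3 - <<'E'
from bench import r, imaging
import cv2
for n in ["scene","side","wrist"]:
    im=imaging.snapshot(n); cv2.imwrite(f"pics/a_{n}.png",im[:,:,::-1])
    c=imaging.camera_info(n); print(n,c)
print(r.sense())
E
```

```text
pics
scene {'camera_matrix': array([[383.90783676,   0.        , 279.87299769],
       [  0.        , 383.90783676, 209.0565499 ],
       [  0.        ,   0.        ,   1.        ]]), 'k1': -0.03663334617699823, 'R': array([[ 0.9105291 , -0.41316863,  0.0151143 ],
       [-0.28018002, -0.64351017, -0.71231581],
       [ 0.30403276,  0.64434955, -0.70169633]]), 't': array([-545.61937528,  230.40788466,  728.32029996])}
side {'camera_matrix': array([[529.12335221,   0.        , 281.9675709 ],
       [  0.        , 529.12335221, 222.35749303],
       [  0.        ,   0.        ,   1.        ]]), 'k1': -0.10726763010090029, 'R': array([[-5.39446894e-01, -8.42019470e-01,  5.11467801e-04],
       [-7.25226227e-01,  4.64313504e-01, -5.08389506e-01],
       [ 4.27836381e-01, -2.74620070e-01, -8.61127080e-01]]), 't': array([ 318.91984144,  485.6400892 , 1240.99977607])}
wrist {'camera_matrix': array([[307.61544767,   0.        , 282.22477219],
       [  0.        , 307.61544767, 213.05509838],
       [  0.        ,   0.        ,   1.        ]]), 'k1': 0.013211147738817921, 'R': array([[ 0.343
[... 165 characters left out ...]
1190912,  379.06691643])}
{'time': 0.15, 'joint_pos': array([-7.47937312e+01,  7.50776672e+00,  8.53156892e+01, -1.72517229e-04,
        8.72614253e+01, -4.89350934e+00]), 'qd': array([-0.020342  , -0.15133821, -0.18798128, -0.08356951, -0.08436987,
        0.05482953]), 'joint_efforts': array([ 4.57193910e-04, -5.70063436e+01, -5.01157987e+01, -2.79894393e-04,
        9.67693515e-03, -2.56086514e-05]), 'tool_pos': array([ 206.09602809, -563.0354564 ,  230.45120074]), 'tcp_rot': array([-1.79915413e+02, -7.06903772e-03,  2.00997813e+01]), 'ft_force': array([-0.2420294 ,  0.26848705,  0.42204054]), 'wrist_torque': array([-0.00337346, -0.00803339, -0.00932699]), 'finger_gap': 85.15729516407403}
```

View pics/a_scene.png

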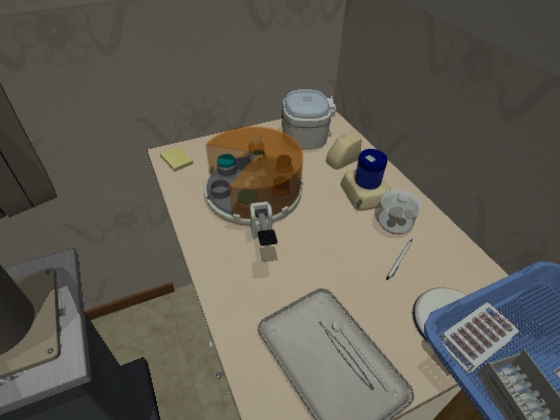

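View pics/a_side.png

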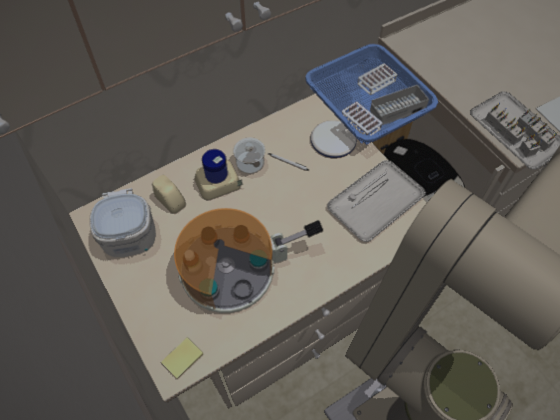

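View pics/a_wrist.png

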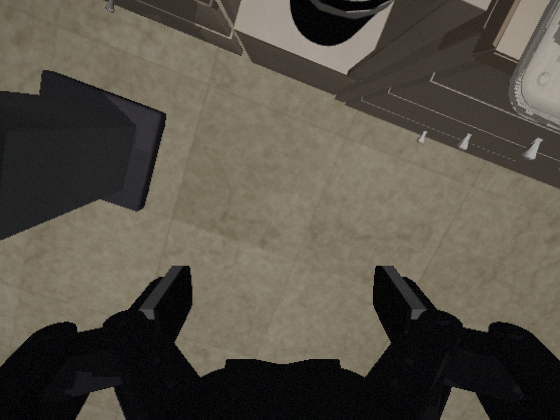

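The scene camera shows the carousel at about (253,180), the lever pad at (267,238) and the tray at (335,360). The side camera shows the carousel at about (227,258), the pad at (314,229) and the tray at (376,200). I'll enlarge those areas.

Run:
```python
import cv2,numpy as np
a=cv2.imread('pics/a_scene.png')[110:280,180:340]; b=cv2.imread('pics/a_side.png')[195:325,160:340]
a=cv2.convertScaleAbs(cv2.resize(a,None,fx=3.5,fy=3.5,interpolation=cv2.INTER_CUBIC),alpha=1.5); b=cv2.convertScaleAbs(cv2.resize(b,None,fx=4.4,fy=4.4,interpolation=cv2.INTER_CUBIC),alpha=1.5)
cv2.imwrite('pics/z1.png',a);cv2.imwrite('pics/z2.png',b)
a=cv2.imread('pics/a_scene.png')[270:420,230:430]; b=cv2.imread('pics/a_side.png')[140:250,310:440]
cv2.imwrite('pics/z3.png',np.hstack([cv2.resize(a,(400,300)),cv2.resize(b,(355,300))]))
```

```text
(no output)
```

View pics/z1.png

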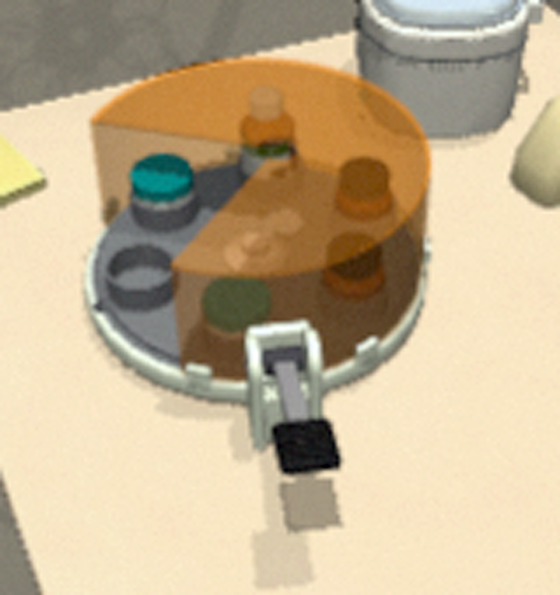

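View pics/z2.png

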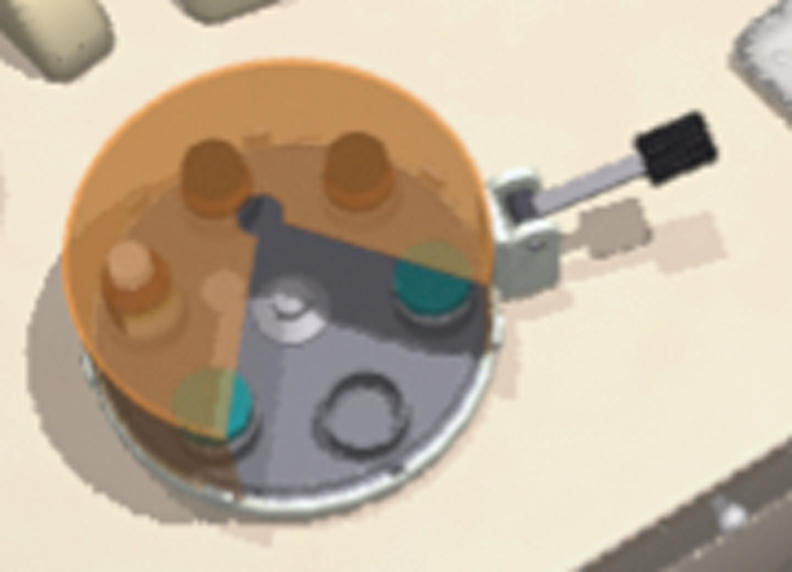

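View pics/z3.png

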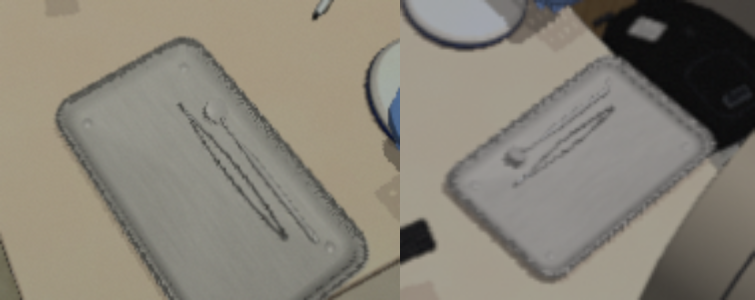

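```bash
cat > h.py <<'E'
import numpy as np, cv2
from bench import r, imaging
def ray(ci,px):
    K=ci["camera_matrix"];x=(px[0]-K[0,2])/K[0,0];y=(px[1]-K[1,2])/K[1,1]
    d=np.array([x,y]);u=d.copy()
    for _ in range(20): u=d/(1+ci["k1"]*(u@u))
    R=np.array(ci["R"]);t=np.array(ci["t"])
    v=R.T@np.array([u[0],u[1],1]);return -R.T@t, v/np.linalg.norm(v)
def plane(ci,px,z):
    o,v=ray(ci,px);return o+v*(z-o[2])/v[2]
def tri(obs):
    A=np.zeros((3,3));b=np.zeros(3)
    for ci,px in obs:
        o,v=ray(ci,px);P=np.eye(3)-np.outer(v,v);A+=P;b+=P@o
    X=np.linalg.solve(A,b)
    e=[np.linalg.norm((np.eye(3)-np.outer(v,v))@(X-o)) for o,v in (ray(c,p) for c,p in obs)]
    return X,max(e)
def proj(ci,X):
    p=np.array(ci["R"])@X+np.array(ci["t"]);u=p[:2]/p[2];u=u*(1+ci["k1"]*(u@u));K=ci["camera_matrix"]
    return K[0,0]*u[0]+K[0,2],K[1,1]*u[1]+K[1,2]
E
python3 - <<'E'
from h import *
np.set_printoptions(precision=1,suppress=True)
S=imaging.camera_info("scene");D=imaging.camera_info("side")
f=lambda u,v:(180+u/3.5,110+v/3.5); g=lambda u,v:(160+u/4.4,195+v/4.4)
P={'pad':(f(303,438),g(677,144)),'cup_rim':(f(142,262),g(365,408)),'pot_capL':(f(162,172),g(212,398)),
'tallcaptop':(f(267,97),g(130,258)),'jarA':(f(362,172),g(212,162)),'jarB':(f(357,247),g(357,155)),'potR':(f(236,295),g(432,272))}
X={}
for k,(a,b) in P.items():
    X[k],e=tri([(S,a),(D,b)]);print(k,X[k],round(e,1))
# hood lid rim, side: ellipse via amber mask
for n,ci in(("scene",S),("side",D)):
    im=cv2.imread(f"pics/a_{n}.png");h=cv2.cvtColor(im,cv2.COLOR_BGR2HSV)
    m=cv2.inRange(h,(5,110,60),(20,255,255));c=max(cv2.findContours(m,0,1)[0],key=cv2.contourArea)[:,0]
    w=np.array([plane(ci,p,124)[:2] for p in c.astype(float)])
    # ransac circle
    best=0;rng=np.random.default_rng(0)
    for _ in range(3000):
        q=w[rng.choice(len(w),3,replace=False)];A=np.c_[2*q,np.ones(3)]
        if abs(np.linalg.det(A))<1e-3:continue
        s=np.linalg.solve(A,(q**2).sum(1));R=np.sqrt(max(s[2]+s[:2]@s[:2],0))
        k=(abs(np.linalg.norm(w-s[:2],axis=1)-R)<2).sum()
        if k>best and R<150:best=k;res=(s[:2],R,k,len(w))
    print(n,res)
    hm=cv2.inRange(im,(0,0,0),(35,35,35))
    x0=250 if n=="scene" else 295; y0=225 if n=="scene" else 215
    s=hm[y0:y0+30,x0:x0+45];yy,xx=np.nonzero(s);print('padmask',xx.mean()+x0,yy.mean()+y0,xx.min()+x0,xx.max()+x0,yy.min()+y0,yy.max()+y0)
E
```

```text
pad [538.  -66.8  98.1] 0.4
cup_rim [512.1 171.9  50.5] 1.5
pot_capL [556.1 246.8  67.1] 1.0
tallcaptop [642.3 249.2 108.9] 0.1
jarA [687.8 172.9  79.4] 1.5
jarB [646.4  95.4  79.5] 0.5
potR [557.5  95.7  67.5] 0.7
scene (array([597.3, 167.6]), np.float64(123.81680810155282), np.int64(107), 492)
padmask 266.9070796460177 237.10619469026548 258 276 230 244
side (array([599., 175.]), np.float64(122.98725275748548), np.int64(187), 318)
padmask 313.1111111111111 228.20915032679738 305 321 221 235
```

Run:
```python
from h import *
np.set_printoptions(precision=1,suppress=True)
S=imaging.camera_info("scene");D=imaging.camera_info("side");W=imaging.camera_info("wrist")
C=-W["R"].T@W["t"];s=r.sense();print("cam",C,"fwd",W["R"][2],"tcp",s["tool_pos"],r.grip_depth)
from scipy.spatial.transform import Rotation as Ro
T=Ro.from_euler('xyz',s["tcp_rot"],degrees=True).as_matrix();print("cam in tool",T.T@(C-s["tool_pos"]),"fwd tool",T.T@W["R"][2])
# tray corners/edges
im=cv2.imread("pics/a_side.png");h=cv2.cvtColor(im,cv2.COLOR_BGR2HSV);print(im[210,375],h[210,375],h[190,330],h[160,300])
m=cv2.inRange(h,(0,0,70),(180,45,230))
m[:150]=0;m[250:]=0;m[:,:320]=0;m[:,435:]=0
m=cv2.morphologyEx(m,cv2.MORPH_CLOSE,np.ones((5,5)));m=cv2.morphologyEx(m,cv2.MORPH_OPEN,np.ones((5,5)))
c=max(cv2.findContours(m,0,1)[0],key=cv2.contourArea)
v=im.copy();cv2.drawContours(v,[c],-1,(0,0,255),1);cv2.imwrite("pics/t1.png",cv2.resize(v[130:260,300:450],None,fx=4,fy=4))
w=np.array([plane(D,p,11)[:2] for p in c[:,0].astype(float)],np.float32);print(cv2.minAreaRect(w))
f=lambda u,v:(230+u/2,270+v/2);g=lambda u,v:(310+u*130/355-400*130/355,140+v*110/300)
P={'tw1':(f(180,103),g(515,185)),'tw2':(f(286,238),g(612,108)),'mir_head':(f(210,112),g(514,158)),'mir_end':(f(316,242),g(607,93)),'dimple':(f(184,68),g(478,182)),'dimpleL':(f(88,122),g(548,254))}
for k,(a,b) in P.items(): print(k,*tri([(S,a),(D,b)]))
```

```text
cam [ 273.3 -539.   373.2] fwd [-0.3 -0.1 -1. ] tcp [ 206.1 -563.   230.5] 18.700000000000003
cam in tool [  71.4    0.3 -142.8] fwd tool [-0.3 -0.   1. ]
[139 141 144] [ 12   9 144] [ 20  36 162] [ 20  35 162]
((561.0894165039062, -316.4884033203125), (341.2081604003906, 356.26104736328125), 55.2877311706543)
tw1 [ 578.2 -236.6   -1. ] 0.3782060316569545
tw2 [ 600.8 -389.    -0.8] 0.14916432841873972
mir_head [ 603.7 -256.3   -1.3] 2.622928378764508
mir_end [ 624.5 -401.4   -7.8] 0.8758692202315468
dimple [ 601.1 -204.3    0.8] 0.48157458502047773
dimpleL [ 489.9 -216.3   -4.1] 1.429123478481618
```

View pics/t1.png

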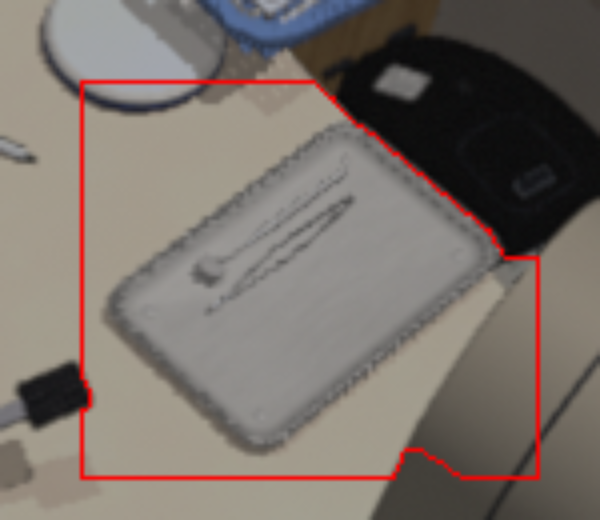

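Run:
```python
from h import *
np.set_printoptions(precision=1,suppress=True)
for n,(x0,x1,y0,y1) in {"side":(320,430,158,248),"scene":(250,420,280,420)}.items():
    ci=imaging.camera_info(n);im=cv2.imread(f"pics/a_{n}.png");h=cv2.cvtColor(im,cv2.COLOR_BGR2HSV)
    m=cv2.inRange(h,(0,0,60),(180,24,230));k=np.zeros_like(m);k[y0:y1,x0:x1]=255;m&=k
    m=cv2.morphologyEx(m,cv2.MORPH_OPEN,np.ones((3,3)));m=cv2.morphologyEx(m,cv2.MORPH_CLOSE,np.ones((3,3)))
    c=max(cv2.findContours(m,0,1)[0],key=cv2.contourArea)
    v=im.copy();cv2.drawContours(v,[c],-1,(0,0,255),1);cv2.imwrite(f"pics/t2{n}.png",cv2.resize(v[y0:y1,x0:x1],None,fx=4,fy=4))
    w=np.array([plane(ci,p,11)[:2] for p in c[:,0].astype(float)],np.float32);print(n,cv2.minAreaRect(w))
D=imaging.camera_info("side")
for u,v in((107,310),(262,452),(503,245),(350,122)): print(plane(D,(300+u/4,130+v/4),11))
```

```text
side ((551.11669921875, -312.1505432128906), (189.7705078125, 270.47015380859375), 7.9442243576049805)
scene ((557.6891479492188, -316.19488525390625), (171.91004943847656, 267.98748779296875), 8.018030166625977)
[ 613.3 -169.1   11. ]
[ 458.3 -193.3   11. ]
[ 500.4 -452.8   11. ]
[ 652.4 -427.1   11. ]
```

View pics/t2side.png

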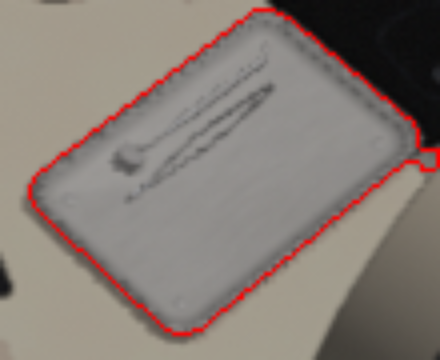

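View pics/t2scene.png

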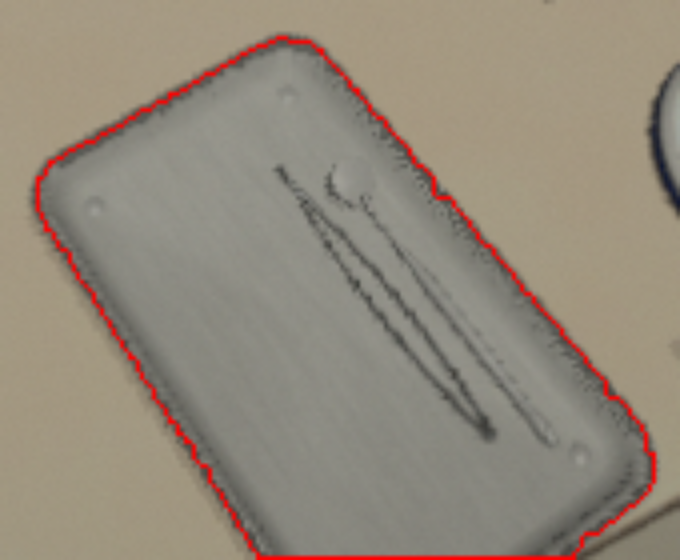

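Results so far:
- **Carousel:** the axis is at about (600,172), and the empty opening faces −x at (512,172).
- **Tall bottle:** it sits at (642,249), which is two clicks away.
- **Lever pad:** (538,−67,98).
- **Tray:** centred at about (557,−314) and turned 8°. The instruments are on the +x world side, so the free half is centred near (527,−318).

Next I move above the pad with the fingers shut.

```bash
python3 -m creep '3.2 -2.3 .4 0 0 1.5 0; 6.4 -4.7 .8 0 0 3 0; 9.6 -7 1.2 0 0 4 0; 12.8 -9.4 1.6 0 0 5 0; 16 -11.7 2 0 0 7 0; 19.3 -14 2.4 0 0 8 0; 22.5 -16.4 2.8 0 0 9 0; 25.7 -18.8 3.2 0 0 11 0; 28.9 -21 3.6 0 0 12 0; 32 -23.4 4 0 0 13 0; 35.3 -25.8 4.4 0 0 15 0; 38.5 -28 4.8 0 0 16 0; 41.8 -30.5 5.2 0 0 17 0; 45 -32.8 5.6 0 0 19 0; 48.2 -35.2 6 0 0 20 0; 48.2 -35.2 6 0 0 20 0; 48.2 -35.2 6 0 0 20 0; 48.2 -35.2 6 0 0 20 0; 48.2 -35.2 6 0 0 20 0' 40
python3 - <<'E'
from h import *
for n in("wrist","side"):
    im=imaging.snapshot(n);cv2.imwrite(f"pics/b_{n}.png",im[:,:,::-1])
    np.save(f"b_{n}.npy",imaging.camera_info(n),allow_pickle=True)
print(r.sense()["tool_pos"],r.sense()["tcp_rot"],proj(imaging.camera_info("wrist"),np.array([538,-67,98.])))
E
```

```text
time: 2.05
tool_pos: [537.4, -67.8, 171.1]
tcp_rot: [-179.9, 0.0, 0.0]
ft_force: [-0.5, -0.5, 0.1]
finger_gap: 0.3
[537.49630877 -67.77830653 171.24872343] [-1.79930776e+02  3.69007570e-03  8.82735216e-03] (np.float64(280.4182602759753), np.float64(221.714603661307))
```

View pics/b_wrist.png

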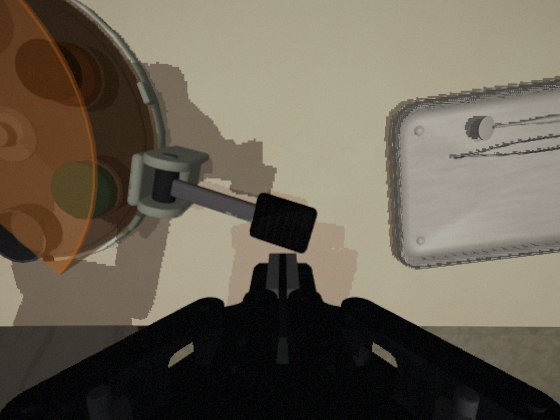

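The wrist picture shows the pad's upper face centred near (285,222). That confirms its place to about 3 mm, so I aim 2 mm further outward. First press.

```bash
python3 -m creep '0 .2 2 0 0 0 0; 0 .2 4 0 0 0 0; 0 .2 5.5 0 0 0 0; 0 .2 6.5 0 0 0 0; 0 .2 7 0 0 0 0; 0 .2 7.5 0 0 0 0; 0 .2 8 0 0 0 0; 0 .2 8.5 0 0 0 0; 0 .2 9 0 0 0 0; 0 .2 9.5 0 0 0 0; 0 .2 10 0 0 0 0; 0 .2 10.5 0 0 0 0; 0 .2 11 0 0 0 0; 0 .2 11.4 0 0 0 0; 0 .2 11.7 0 0 0 0; 0 .2 11.8 0 0 0 0'
```

```text
time: 3.75
tool_pos: [538.1, -69.5, 53.4]
tcp_rot: [-179.9, -0.1, 0.0]
ft_force: [1.3, -0.7, 3.9]
finger_gap: 0.1
```

```bash
python3 -m creep '0 0 .15 0 0 0 0; 0 0 .25 0 0 0 0; 0 0 .3 0 0 0 0'
```

```text
time: 4.05
tool_pos: [538.6, -69.4, 52.1]
tcp_rot: [-179.9, -0.1, 0.0]
ft_force: [-6.0, 1.0, 18.8]
finger_gap: 0.2
```

Run:
```python
from h import *
for n in("scene","side"):
    im=imaging.snapshot(n);cv2.imwrite(f"pics/c_{n}.png",im[:,:,::-1])
a=cv2.imread('pics/c_scene.png')[110:280,180:340]; b=cv2.imread('pics/c_side.png')[195:325,160:340]
cv2.imwrite('pics/c_z.png',np.hstack([cv2.resize(a,(376,400)),cv2.resize(b,(424,400))]))
```

```text
(no output)
```

View pics/c_z.png

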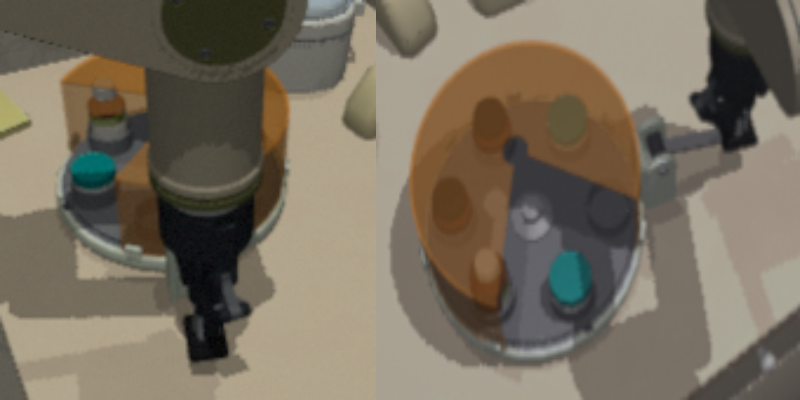

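The jump to 18.8 N shows the lever is on its stop. The turntable has moved one place: the pot is now at the opening and the tall bottle is next. I let the lever rise fully.

```bash
python3 -m creep '0 0 -.5 0 0 0 0; 0 0 -1.2 0 0 0 0; 0 0 -2 0 0 0 0; 0 0 -2.8 0 0 0 0; 0 0 -3.6 0 0 0 0; 0 0 -4.4 0 0 0 0; 0 0 -5.2 0 0 0 0; 0 0 -6 0 0 0 0; 0 0 -6.5 0 0 0 0; 0 0 -6.5 0 0 0 0; 0 0 -6.5 0 0 0 0; 0 0 -6.5 0 0 0 0; 0 0 -6.5 0 0 0 0'
python3 - <<'E'
from h import *
im=imaging.snapshot("side");cv2.imwrite(f"pics/d_side.png",im[:,:,::-1])
b=cv2.imread('pics/d_side.png')[195:325,160:340]
cv2.imwrite('pics/d_z.png',cv2.resize(b,(720,520)))
E
```

```text
time: 5.45
tool_pos: [538.1, -69.4, 116.6]
tcp_rot: [-179.9, -0.1, 0.0]
ft_force: [0.9, 0.1, 0.7]
finger_gap: -0.2
```

View pics/d_z.png

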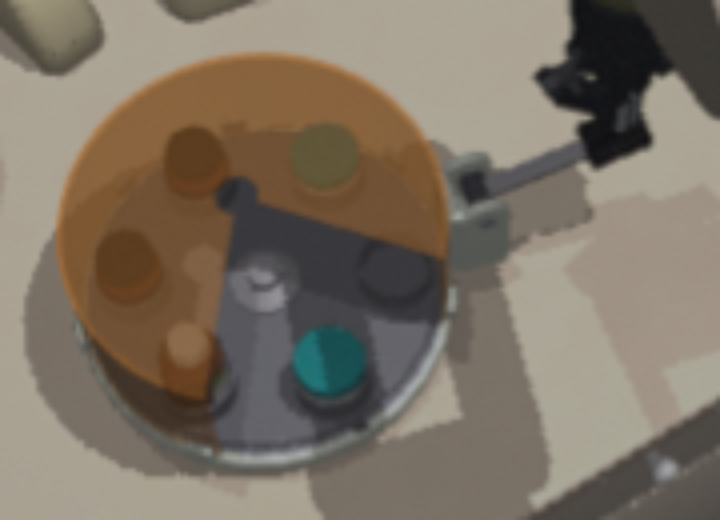

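The lever is up and the fingers are clear of it. The tall bottle is one click away, so I press again.

```bash
python3 -m creep '0 0 .8 0 0 0 0; 0 0 1.5 0 0 0 0; 0 0 2 0 0 0 0; 0 0 2.5 0 0 0 0; 0 0 3 0 0 0 0; 0 0 3.5 0 0 0 0; 0 0 4 0 0 0 0; 0 0 4.5 0 0 0 0; 0 0 5 0 0 0 0; 0 0 5.5 0 0 0 0; 0 0 5.9 0 0 0 0; 0 0 6.2 0 0 0 0; 0 0 6.4 0 0 0 0; 0 0 6.5 0 0 0 0; 0 0 6.6 0 0 0 0'
```

```text
time: 7.0
tool_pos: [539.2, -69.1, 52.1]
tcp_rot: [-179.9, -0.2, 0.0]
ft_force: [-5.6, 1.1, 20.5]
finger_gap: -0.0
```

```bash
python3 -m creep '0 0 -.5 0 0 0 0; 0 0 -1.2 0 0 0 0; 0 0 -2 0 0 0 0; 0 0 -2.8 0 0 0 0; 0 0 -3.6 0 0 0 0; 0 0 -4.4 0 0 0 0; 0 0 -5.2 0 0 0 0; 0 0 -6 0 0 0 0; 0 0 -7 0 0 0 0; 0 0 -9 0 0 0 0; 0 0 -12 0 0 0 0; 0 0 -14.5 0 0 0 0; 0 0 -14.5 0 0 0 0'
python3 - <<'E'
from h import *
for n in("wrist","side","scene"):
    im=imaging.snapshot(n);cv2.imwrite(f"pics/e_{n}.png",im[:,:,::-1])
a=cv2.imread('pics/e_scene.png')[110:280,180:340]; b=cv2.imread('pics/e_side.png')[195:325,160:340]
cv2.imwrite('pics/e_z.png',np.hstack([cv2.resize(a,(376,400)),cv2.resize(b,(424,400))]))
E
```

```text
time: 8.3
tool_pos: [541.1, -69.9, 202.4]
tcp_rot: [180.0, -0.6, 0.0]
ft_force: [-0.3, 0.4, -0.1]
finger_gap: -0.2
```

View pics/e_z.png

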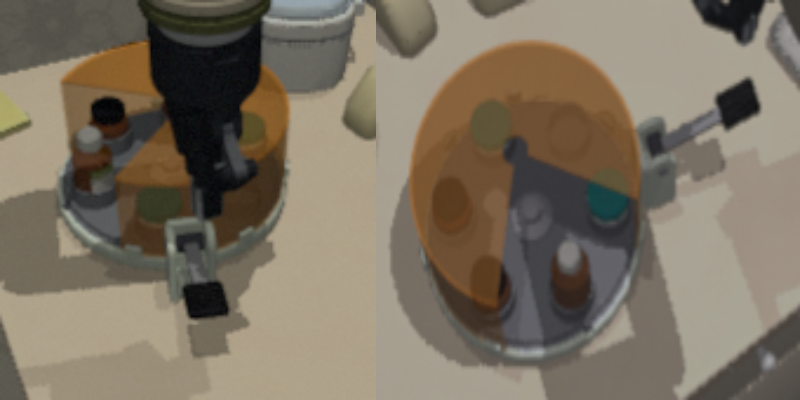

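The tall bottle now stands at the opening and the lever is back up. I move over it with the gripper open and measure it again.

```bash
python3 -m creep '-.4 -3 0 0 0 0 8.5; -.8 -6.5 0 0 0 0 8.5; -1.3 -10 0 0 0 0 8.5; -1.7 -14 0 0 0 0 8.5; -2.2 -18 0 0 0 0 8.5; -2.6 -21.5 0 0 0 0 8.5; -2.9 -24.2 0 0 0 0 8.5; -2.9 -24.2 0 0 0 0 8.5; -2.9 -24.2 0 0 0 0 8.5; -2.9 -24.2 0 0 0 0 8.5'
python3 - <<'E'
from h import *
np.set_printoptions(precision=1,suppress=True)
S=imaging.camera_info("scene");D=imaging.camera_info("side")
print(tri([(S,(180+90/2.35,110+132/2.353)),(D,(160+194/2.356,195+247/3.077))]))
s=r.sense();print(s["tool_pos"],s["tcp_rot"],s["finger_gap"])
W=imaging.camera_info("wrist")
im=imaging.snapshot("wrist");cv2.imwrite("pics/f_wrist.png",im[:,:,::-1])
im=imaging.snapshot("side");cv2.imwrite("pics/f_side.png",im[:,:,::-1])
for z in(54,87,117): print(z,proj(W,np.array([512,172,z])))
E
```

```text
time: 9.45
tool_pos: [509.0, 171.7, 196.3]
tcp_rot: [-179.9, -0.0, 0.0]
ft_force: [-0.4, 0.2, 0.3]
finger_gap: 84.9
(array([513.1, 166.8, 115. ]), np.float64(0.8618419626292112))
[509.  171.7 196.3] [-179.9   -0.     0. ] 84.92344918769479
54 (np.float64(281.3584616555486), np.float64(196.6471761727083))
87 (np.float64(281.21668381338753), np.float64(205.7385650588885))
117 (np.float64(281.05427291243745), np.float64(216.1509915052057))
```

View pics/f_wrist.png

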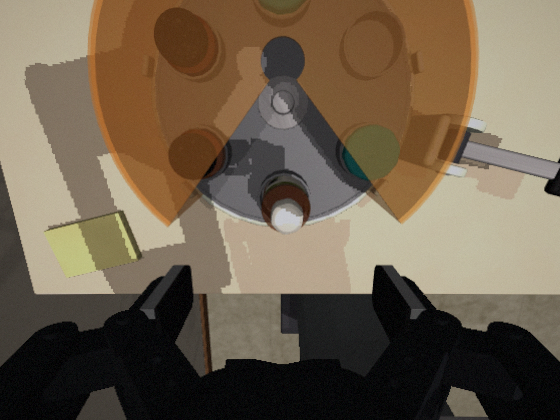

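The cap top is at about (288,214) in the wrist view, roughly 4 mm to the −y side of my estimate. The two-view height is 115, against 117 expected. The bottle is therefore at about (512.5,168), well between the jaws, and I descend.

```bash
python3 -m creep '.35 .37 1.5 0 0 0 8.5; .35 .37 3.5 0 0 0 8.5; .35 .37 5.5 0 0 0 8.5; .35 .37 7.5 0 0 0 8.5; .35 .37 9.5 0 0 0 8.5; .35 .37 11 0 0 0 8.5; .35 .37 12.3 0 0 0 8.5; .35 .37 13.2 0 0 0 8.5; .35 .37 13.8 0 0 0 8.5; .35 .37 13.9 0 0 0 8.5; .35 .37 13.9 0 0 0 8.5' 30
python3 - <<'E'
from h import *
for n in("wrist","side","scene"):
    im=imaging.snapshot(n);cv2.imwrite(f"pics/g_{n}.png",im[:,:,::-1])
a=cv2.imread('pics/g_scene.png')[110:280,180:340]; b=cv2.imread('pics/g_side.png')[195:325,160:340]
w=cv2.imread('pics/g_wrist.png')
cv2.imwrite('pics/g_z.png',np.hstack([cv2.resize(a,(376,400)),cv2.resize(b,(424,400))]))
E
```

```text
time: 10.65
tool_pos: [511.5, 168.8, 56.6]
tcp_rot: [-179.9, 0.1, -0.0]
ft_force: [-6.0, 5.3, -3.8]
finger_gap: 85.1
```

View pics/g_z.png

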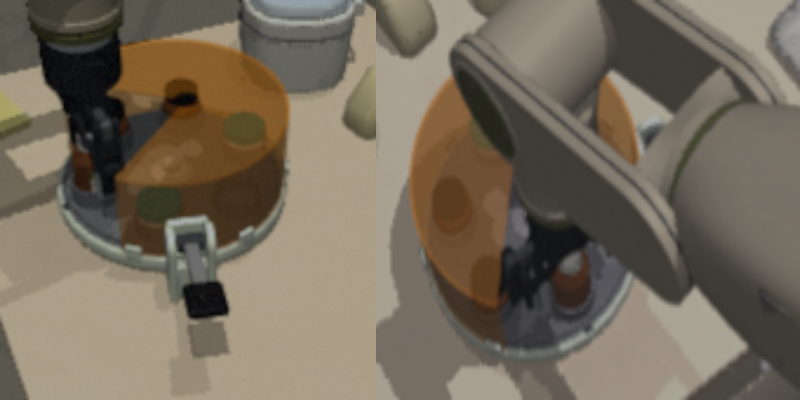

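View pics/g_wrist.png

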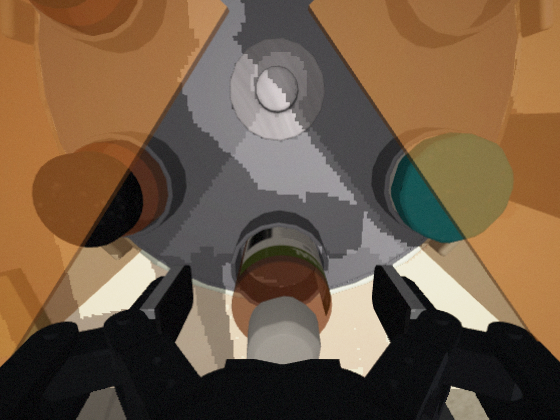

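```bash
python3 -m creep '0 0 0 0 0 0 8.5; 0 0 0 0 0 0 8.5'
```

```text
time: 11.0
tool_pos: [511.2, 169.1, 56.4]
tcp_rot: [-179.8, 0.1, -0.0]
ft_force: [-2.6, 3.0, -1.2]
finger_gap: 85.1
```

The steady push (−2.6,+3.0) lies along the normal of the hood's −y lid edge, so an opened knuckle is brushing it lightly. I narrow the jaws to 64 mm and back off 3 mm in −x.

```bash
python3 -m creep '-.15 -.05 0 0 0 0 6.4; -.3 -.05 0 0 0 0 6.4; -.3 -.05 0 0 0 0 6.4; -.3 -.05 0 0 0 0 6.4'
```

```text
time: 11.4
tool_pos: [508.4, 169.6, 56.7]
tcp_rot: [-179.8, 0.1, -0.0]
ft_force: [-0.3, 0.7, 0.2]
finger_gap: 64.1
```

The gripper is free. Now I close on the bottle.

```bash
python3 -m creep '.2 0 0 0 0 0 6; .2 0 0 0 0 0 5; .2 0 0 0 0 0 4.4; .2 0 0 0 0 0 3.5; .2 0 0 0 0 0 3; .2 0 0 0 0 0 3; .2 0 0 0 0 0 3; .2 0 0 0 0 0 3' 35
python3 - <<'E'
from h import *
im=imaging.snapshot("wrist");cv2.imwrite("pics/h_wrist.png",im[:,:,::-1])
E
```

```text
time: 12.2
tool_pos: [510.7, 169.6, 56.9]
tcp_rot: [-179.8, 0.1, -0.0]
ft_force: [0.4, -0.4, 4.4]
finger_gap: 41.0
```

View pics/h_wrist.png

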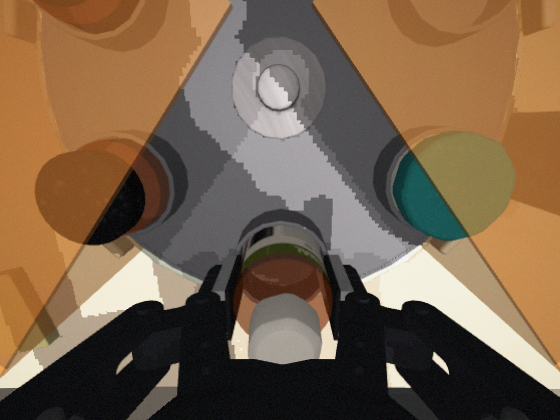

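The bottle is held, with a 41 mm gap against the 42 mm body. I lift it straight up.

```bash
python3 -m creep '0 0 -.3 0 0 0 3; 0 0 -.8 0 0 0 3; 0 0 -1.5 0 0 0 3; 0 0 -2.5 0 0 0 3; 0 0 -3.7 0 0 0 3; 0 0 -5 0 0 0 3; 0 0 -6.5 0 0 0 3; 0 0 -8 0 0 0 3; 0 0 -9.5 0 0 0 3; 0 0 -11 0 0 0 3; 0 0 -12.5 0 0 0 3; 0 0 -13.5 0 0 0 3; 0 0 -14 0 0 0 3; 0 0 -14 0 0 0 3'
python3 - <<'E'
from h import *
for n in("side","scene"):
    im=imaging.snapshot(n);cv2.imwrite(f"pics/i_{n}.png",im[:,:,::-1])
a=cv2.imread('pics/i_scene.png')[60:280,150:350]; b=cv2.imread('pics/i_side.png')[165:365,130:350]
cv2.imwrite('pics/i_z.png',np.hstack([cv2.resize(a,(364,400)),cv2.resize(b,(436,400))]))
E
```

```text
time: 13.65
tool_pos: [511.3, 169.3, 197.8]
tcp_rot: [-179.8, -0.0, -0.0]
ft_force: [-0.3, -0.1, -0.5]
finger_gap: 40.5
```

View pics/i_z.png

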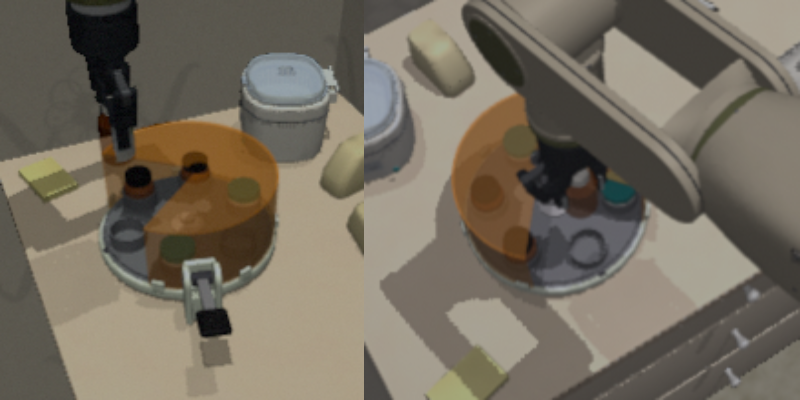

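The bottle is out and clear of the hood, its cup is empty and nothing else moved. I carry it over the tray's free half.

```bash
python3 -m creep '.1 1.5 0 0 0 0 3; .2 4 0 0 0 0 3; .3 7.5 0 0 0 0 3; .4 11 0 0 0 0 3; .5 14.5 0 0 0 0 3; .6 18 0 0 0 0 3; .7 21.5 0 0 0 0 3; .8 25 0 0 0 0 3; .9 28.5 0 0 0 0 3; 1 32 0 0 0 0 3; 1.1 35.5 0 0 0 0 3; 1.2 39 0 0 0 0 3; 1.3 42.5 0 0 0 0 3; 1.4 45.5 0 0 0 0 3; 1.5 47.5 0 0 0 0 3; 1.5 48.5 0 0 0 0 3; 1.5 48.7 0 0 0 0 3; 1.5 48.7 0 0 0 0 3; 1.5 48.7 0 0 0 0 3'
python3 - <<'E'
from h import *
np.set_printoptions(precision=1,suppress=True)
s=r.sense();print(s["tool_pos"],s["tcp_rot"])
for n in("wrist","side","scene"):
    W=imaging.camera_info(n)
    im=imaging.snapshot(n);cv2.imwrite(f"pics/j_{n}.png",im[:,:,::-1])
    print(n,proj(W,np.array([527,-318,2.])),proj(W,np.array([557,-314,2.])))
a=cv2.imread('pics/j_scene.png')[200:420,200:440]; b=cv2.imread('pics/j_side.png')[110:310,280:480]
cv2.imwrite('pics/j_z.png',np.hstack([cv2.resize(a,(400,400)),cv2.resize(b,(400,400))]))
E
```

```text
time: 15.65
tool_pos: [525.1, -316.9, 194.7]
tcp_rot: [-179.8, 0.1, 0.0]
ft_force: [-0.5, 1.1, -1.3]
finger_gap: 40.7
[ 525.1 -316.9  194.7] [-179.8    0.1    0. ]
wrist (np.float64(283.2046249232509), np.float64(186.5035142172725)) (np.float64(279.5239390559165), np.float64(159.22489531605578))
side (np.float64(384.62870615133744), np.float64(207.0046894375666)) (np.float64(377.31519768379724), np.float64(200.4045365697222))
scene (np.float64(316.56360216663285), np.float64(368.8835722724237)) (np.float64(330.0661923302636), np.float64(360.2153172291869))
```

View pics/j_wrist.png

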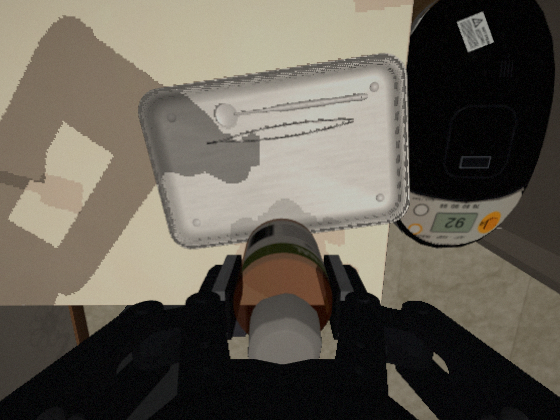

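View pics/j_z.png

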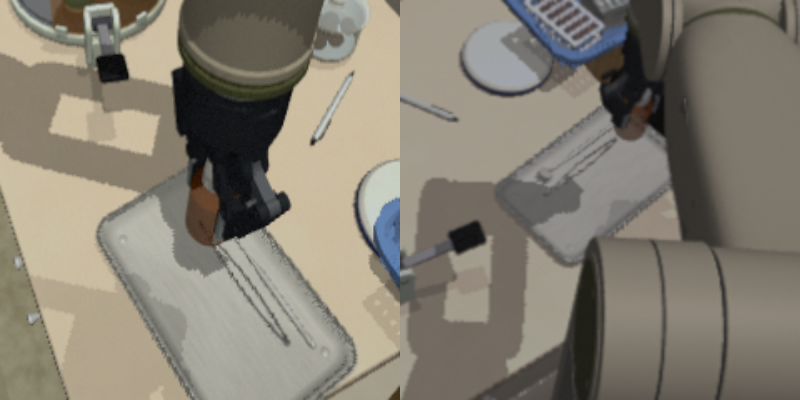

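Run:
```python
from h import *
np.set_printoptions(precision=1,suppress=True)
W=imaging.camera_info("wrist")
P=[plane(W,p,2.) for p in((172,118),(374,88),(380,198),(197,223))];print(np.array(P),np.mean(P,0))
for p in((208,143),(353,121),(225,115),(367,97)):print(plane(W,p,4.))
# two-view check of tray floor height: dimple in scene (a_) and wrist
S=imaging.camera_info("scene")
f=lambda u,v:(230+u/2,270+v/2)
print(tri([(S,f(184,68)),(W,(172,118))]),tri([(S,f(88,122)),(W,(197,223))]))
```

```text
[[ 599.6 -202.4    2. ]
 [ 628.6 -409.9    2. ]
 [ 514.2 -426.6    2. ]
 [ 484.4 -219.1    2. ]] [ 556.7 -314.5    2. ]
[ 574.4 -238.5    4. ]
[ 596.8 -390.5    4. ]
[ 602.7 -258.     4. ]
[ 620.  -403.1    4. ]
(array([ 600.1, -203.4,    1.3]), np.float64(1.2227829312066407)) (array([ 486.1, -221. ,    6.2]), np.float64(0.6518783358071261))
```

The wrist view gives the tray centre as (556.7,−314.5), so the free point is (527,−319), in agreement with the earlier value. Touchdown should come at a TCP height of about 27. I lower in two stages.

```bash
python3 -m creep '0 .1 1 0 0 0 3; 0 .15 2.5 0 0 0 3; .05 .15 4.5 0 0 0 3; .05 .15 6.5 0 0 0 3; .05 .15 8.5 0 0 0 3; .05 .15 10.5 0 0 0 3; .05 .15 12 0 0 0 3; .05 .15 13.5 0 0 0 3; .05 .15 14.7 0 0 0 3; .05 .15 15.5 0 0 0 3; .05 .15 15.9 0 0 0 3; .05 .15 16.1 0 0 0 3; .05 .15 16.1 0 0 0 3; .05 .15 16.1 0 0 0 3'
python3 - <<'E'
from h import *
for n in("wrist","scene"):
    im=imaging.snapshot(n);cv2.imwrite(f"pics/k_{n}.png",im[:,:,::-1])
a=cv2.imread('pics/k_scene.png')[260:420,220:420]; b=cv2.imread('pics/k_wrist.png')
cv2.imwrite('pics/k_z.png',np.hstack([cv2.resize(a,(400,320)),cv2.resize(b,(400,320))]))
E
```

```text
time: 17.2
tool_pos: [526.0, -318.4, 34.8]
tcp_rot: [-179.9, 0.0, 0.0]
ft_force: [-0.6, 0.0, -1.2]
finger_gap: 41.2
```

View pics/k_z.png

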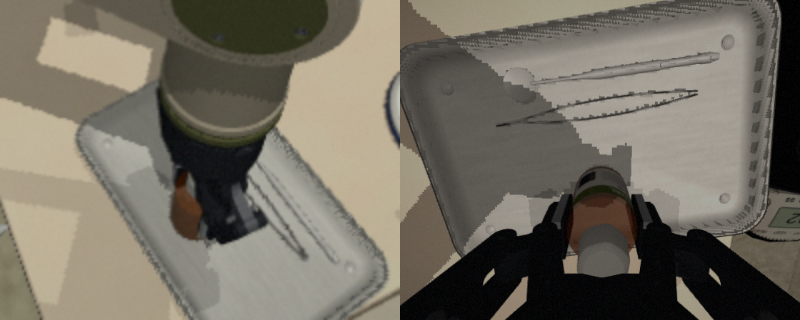

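```bash
python3 -m creep '0 0 .2 0 0 0 3; 0 0 .35 0 0 0 3; 0 0 .45 0 0 0 3; 0 0 .55 0 0 0 3; 0 0 .6 0 0 0 3; 0 0 .6 0 0 0 3'
python3 -m creep '0 0 .05 0 0 0 3; 0 0 .1 0 0 0 3; 0 0 .15 0 0 0 3'
```

```text
time: 17.9
tool_pos: [525.9, -318.3, 28.6]
tcp_rot: [-179.9, 0.1, 0.0]
ft_force: [0.9, 0.7, -0.7]
finger_gap: 40.6
time: 18.2
tool_pos: [525.9, -318.3, 27.1]
tcp_rot: [-179.9, 0.1, 0.0]
ft_force: [-1.1, 0.7, 0.2]
finger_gap: 40.9
```

```bash
python3 -m creep '0 0 .05 0 0 0 3; 0 0 .1 0 0 0 3; 0 0 .1 0 0 0 3'
```

```text
time: 18.5
tool_pos: [526.1, -318.3, 27.0]
tcp_rot: [-179.9, 0.0, 0.0]
ft_force: [-3.4, 3.0, 6.8]
finger_gap: 41.1
```

The foot touched down at a TCP height of 27, with 6.8 N. I open gently.

```bash
python3 -m creep '0 0 0 0 0 0 4.2; 0 0 0 0 0 0 4.4; 0 0 0 0 0 0 4.8; 0 0 0 0 0 0 5.5; 0 0 0 0 0 0 6.5; 0 0 0 0 0 0 7; 0 0 0 0 0 0 7'
python3 -m creep '0 0 -.5 0 0 0 7; 0 0 -1.5 0 0 0 7; 0 0 -3 0 0 0 7; 0 0 -5 0 0 0 7; 0 0 -8 0 0 0 7; 0 0 -11 0 0 0 7; 0 0 -14 0 0 0 7; 0 0 -17 0 0 0 7; 0 0 -19 0 0 0 7; 0 0 -19 0 0 0 7'
python3 - <<'E'
from h import *
np.set_printoptions(precision=1,suppress=True)
for n in("wrist","scene","side"):
    W=imaging.camera_info(n)
    im=imaging.snapshot(n);cv2.imwrite(f"pics/l_{n}.png",im[:,:,::-1])
    print(n,proj(W,np.array([527,-318.5,2])),proj(W,np.array([527,-318.5,87])))
E
```

```text
time: 19.2
tool_pos: [526.0, -318.3, 27.0]
tcp_rot: [-179.9, 0.1, 0.0]
ft_force: [0.5, 0.7, 0.5]
finger_gap: 70.3
time: 20.2
tool_pos: [528.3, -320.2, 223.4]
tcp_rot: [179.8, -0.4, 0.0]
ft_force: [0.2, -0.1, 0.7]
finger_gap: 69.8
wrist (np.float64(279.6938720299542), np.float64(185.74114061382724)) (np.float64(279.2537167919904), np.float64(203.34912911699263))
scene (np.float64(316.69559781362346), np.float64(369.13528383003154)) (np.float64(321.07646161662547), np.float64(347.5945685885482))
side (np.float64(384.7613506087171), np.float64(206.92741758668518)) (np.float64(389.7872383316666), np.float64(190.79118848312737))
```

View pics/l_wrist.png

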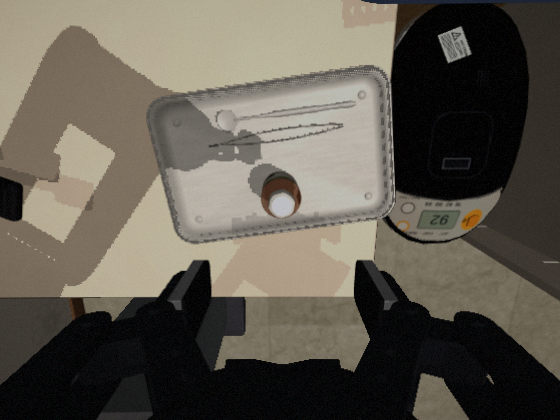

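View pics/l_scene.png

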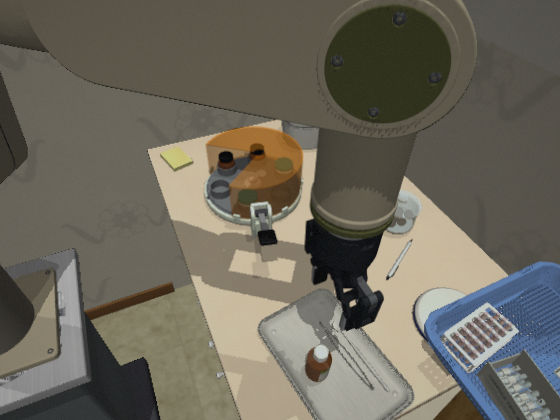

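The bottle stands upright in the free half. Its cap is at (281,205) in the wrist view, within 2 px of the prediction, and the mirror, tweezers and tray haven't moved. The lever is up. I let the arm settle and hand in.

```bash
python3 -m creep '0 0 0 0 0 0 7; 0 0 0 0 0 0 7; 0 0 0 0 0 0 7'; python3 -c "
from bench import r; print(r.hand_in())"
```

```text
time: 20.65
tool_pos: [525.6, -318.3, 215.9]
tcp_rot: [-179.8, 0.1, 0.0]
ft_force: [-0.2, 0.7, 0.5]
finger_gap: 70.3
the job is handed in; nothing more can be done
None
```

The tall bottle is standing upright on the free half of the tray, and I handed the job in at about 20.7 s of the 64 s allowed.

- **Clicks:** it took two full presses of the lever, about 19–20 N at the stop each time. The lever sprang fully back up after each one.
- **Lift and placing:** I lifted the bottle straight out through the opening and let go of it at about (527, −318). It touched down with about 7 N.
- **Last pictures:** the bottle stands within about 2 mm of where I aimed. The mirror, tweezers and tray had not moved, and the other bottles were still upright in their cups. The gripper was clear of everything, with a wrist force under 1 N.
- **Went wrong:** on the way down to the bottle, the open gripper brushed the edge of the hood with at most about 9 N. I narrowed the jaws and backed off 3 mm before gripping.
- **Disagreed:** my first estimate of the bottle's position was about 4 mm off sideways, which I corrected from the wrist camera. One two-view height of the tray floor read 6 mm instead of 2 mm, so I set the bottle down by touch.

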